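# Vent the drying chamber and take out the printed hub

## Task

Turn the red vent tap on the drying chamber's lid anticlockwise as far as it goes to let the vacuum out, then lift the lid off and set it down flat in the middle of the blue mat. Take the white printed hub out and stand it upright in the empty compartment of the grey tray, let go and back off. Set both down rather than dropping them, and leave the orange cartridge and everything else where it is.

Things in the scene. Friction and masses are not known exactly. Their poses are not given: they have to be found in the camera images.
- chamber: Fixed vacuum drying chamber base: round dark steel plate, 200 mm across, 14 mm thick, with an aluminium stage disc (152 mm across) whose top is 20 mm above the table. Origin: centre of the underside, on the table; z up. Two steel lugs at (-95, +-14) mm, 30 mm high, stop the lid from turning.
- catch (a point): Top of the steel catch post, 10 mm thick, that stands on the stage at (66, -22) mm in the chamber's frame and reaches 74 mm above the table; its 8 mm wide lip runs along the chamber's y axis from -27 to +8 mm. It stays when the lid is off: keep fingers clear of it.
- lid: Loose clear plastic dome lid, about 0.5 kg with its tap: 170 mm across, 72 mm to its flat top, open below, wall 6 mm. Origin: centre of its lower rim; z up. It starts with the rim 14 mm above the table, axes as the chamber's. Held down as by vacuum (it can only rock by a few mm) until the tap is past about 1.1 rad; then it must rise 70 mm straight up to clear post and contents.
- knob_grip (a point): Where to grip the lid's black round knob at its centre (28 mm across, top at z = 100 mm in the lid's frame): on its axis at z = 92 mm, 20 mm above the flat top. A steel gauge at (-56, 0) mm (34 mm across, top at z = 90 mm) and the tap at (52, 0) mm stand on the lid's x axis, so fingers have most room on its +y and -y sides. A black ear at the rim's -x side reaches 98 mm from the centre.
- tap_grip (a point): Centre of the vent tap's red bar handle (46 mm long, 12 mm wide, 20 mm high; z = 104 to 124 mm in the lid's frame), on the tap's upright turning axis. Turns with the tap: the bar lies along this frame's y axis, so the fingers close along its x axis.
- tap (a joint): Vent tap angle, rad: 0 = shut (bar across the line from knob to tap), grows anticlockwise seen from above, stop at 1.57 = fully open (bar in line with the knob). Starts between 0 and 0.2. Stiff friction of about 0.07 N m; stays where it is left.
- hub: Loose white printed shaft hub, about 60 g, standing on the chamber's stage under the lid: flange 44 mm across and 8 mm thick at the bottom, round boss 28 mm across above it, 45 mm high in all. Origin: centre of the underside; z up.
- cartridge: Loose orange drying cartridge, 30 mm across, 29 mm high, on the stage beside the hub (the gap may be only 8 mm); it stays in the chamber. Origin: centre of the underside.
- mat: Fixed round blue mat, 220 mm across, 3 mm thick, where the lid is to rest. Origin: centre of the underside.
- tray: Fixed grey open tray, 172 by 112 mm (x by y), 22 mm high, walls and floor 4 mm, a wall across the middle (at x = 0) making two compartments of about 80 by 104 mm. Origin: centre of the underside. The small motor stands in the -x compartment; the +x one is empty.
- tray_cell (a point): Centre of the floor of the tray's empty (+x) compartment, 4 mm above the table; axes those of the tray.
- small_motor: Loose bystander in the tray's other compartment: upright black motor, 39 mm across, 50 mm high. Origin: centre of the underside.
- motor: Loose bystander: upright black and silver motor, 56 mm across, 102 mm high. Origin: centre of the underside.
- solvent: Loose bystander: white bottle with red cap, 60 mm across, 160 mm high. Origin: centre of the underside.
- bolt_jar: Loose bystander: amber jar with black lid, 60 mm across, 75 mm high. Origin: centre of the underside.
- driver: Loose bystander: screwdriver lying on the table, 180 mm long, beyond the work area. Origin: middle of its underside.
- link: Loose bystander: flat white printed link, 112 by 32 mm, 14 mm high, near the robot's base. Origin: centre of the underside.
Mind the look-alikes: they are no part of the job. What is shaped like the lid but pink or purple is not meant.

How it is judged:
By the outcome, as a careful person would: the job done as asked, in the order asked, and still so for the second after the job is handed in, with the robot touching nothing.
It also fails if it takes over 67 s, if anything falls off the work surface, if the arm or the gripper's body presses on something with over 40 N, if the wrist force passes 120 N, or if a joint passes its speed limit or range.

## Robot

A 7-joint arm with a two-finger parallel gripper is mounted at the origin on the work surface. World frame = base frame: x ahead of the robot, y to its left, z up, the work surface at z = 0. Lengths are in m, angles in rad, forces in N, time in s.
With the tool pointing down it reaches from about 0.4 to 0.875 m from the base axis. Payload 6.5 kg.
Tool frame: the origin (TCP) lies between the finger pads; the fingertips stand 17 mm ahead of it and the grasp point (between the pads) lies 2 mm behind it; z points along the fingers, y is the direction in which the jaws open and shut (so a half turn about z gives the same grasp; the last joint's range is limited). The gripper opens to 85 mm and grips with 20 to 120 N. Pads are 22 mm wide; open, the fingers measure 114 mm over their backs; the gripper's body (76 mm by 85 mm) begins 54 mm behind the grasp point. The pads swing forward as they close: fully open they stand 13 mm farther back than shut.
Start: joints at [-1.289, 0.536, -0.004, 1.538, 0.003, 1.067, -0.071], TCP at [0.222, 0.611, 0.248] pointing down, gripper open.
Joint ranges: [-2.7, 2.7], [-0.37, 2.16], [-1.27, 1.26], [0.24, 2.4], [-1.31, 4.45], [0.19, 1.91], [-2.76, 2.76]. Speed limits (rad/s): [2.39, 2.39, 3.14, 3.14, 3.14, 3.14, 3.14].

## Interface

Orientations are given as [roll, pitch, yaw] about the fixed x, y, z axes, in that order (R = Rz(yaw) Ry(pitch) Rx(roll)).
In Python, from plant import robot gives the robot as it stands.
- The arm moves only by the tool servo_tool, never from a script. Its argument "plan" is a list of rows, each an object of numbers: "dx", "dy", "dz": the shift along the tool's x, y, z in m; "rx", "ry", "rz": the turn, a rotation vector about the tool's x, y, z in rad. A call has 1 to 10 rows; each row is the pose to reach, as a shift and turn from the pose commanded when the call began, along the tool's axes at that moment; what a row does not reach only later rows make up. A row lasts 1/10 s, in which the tool goes at most 50 mm and 8.59 degrees, less where a joint would pass 70% of its speed; a pose out of reach is approached as far as the arm can. A call with a gripper value outside its range is refused whole. "jaw" is the opening in per cent of the stroke, from 0 (shut) to 100 (fully open), set as the call begins (left out, the last holds). The fingers move at their own pace and stop on an object; "squeeze" is the grip in N (left out, the last holds). Time passes only in rows, so rows that repeat a pose let the fingers close. It gives the time, the measured TCP pose, the force and the opening at its end, in the units of the state.
- robot.observe(): the state, without advancing time (a new reading comes with each control period).
- robot.capture(name): name is "scene" or "side" or "wrist"; returns (picture, depth): 384x512x3 uint8, blue, green, red; 384x512 float32, m along the optical axis (not along the pixel's ray), 0 where there is no reading.
- robot.get_calibration(name): a dict with "vfov" (degrees; the focal length in pixels is half the picture's height over the tangent of half this angle, whatever the lens; pixels are square), "cx", "cy" (the principal point, pixels), "k1" (the pictures are not rectified: a ray, as slopes to the right and down, at radius r is drawn at 1 + k1 r^2 times it, then the intrinsics apply), "R" (3x3) and "t" (3): a world point X has camera coordinates R X + t. Camera axes: x right, y down, z forward; pixel columns grow to the right and rows downward; lengths in m; the calibration is good to about 2 mm. A picture is of the moment at which its call begins: read the wrist's pose just before it. get_calibration takes no time and is no camera call; for the wrist camera it gives the pose at the moment of the call.
- robot.job_done(): hands the job in, once; it reports no verdict.
The state is a dict: "time": time; "joints": joint angles; "joint_vel": joint speeds; "joint_efforts": joint torques, N m; "tcp_pos": TCP position; "ee_rot": TCP orientation; "wrist_force": force on the tool from outside, world axes, zero at the start; "moment": the same for the moment, N m; "width": finger opening in m.
Only numpy, scipy, OpenCV 4.12 (cv2) and the standard library are available. Lean on these libraries where they do the work, as an engineer would, in place of code of your own. Each camera call takes 0.05 s, during which the arm holds its last target. There are 200 camera calls.

## Working session

There is one attempt and no reset: what is moved stays moved. The work goes in short steps, Python scripts to look and compute and a tool call to move; the robot and the scene stay as the last step left them, time stands still between calls to the robot, and variables do not carry over. Pictures are saved under pics/ and viewed, about 8 in all and at most 12, crops included, and the job is handed in when it is done.

Besides the shell and the picture viewer there is one more tool, called after ">>>" as name([rows], argument=value, ...), one row to a line, values as JSON. servo_tool: Moves the arm, as the interface text tells. Its arguments: {"type":"object","properties":{"plan":{"type":"array","items":{"type":"object","properties":{"dx":{"type":"number"},"dy":{"type":"number"},"dz":{"type":"number"},"rx":{"type":"number"},"ry":{"type":"number"},"rz":{"type":"number"}}}},"jaw":{"type":"number"},"squeeze":{"type":"number"}},"required":["plan"]}

```bash
mkdir -p pics; ls; cat > h.py <<'E'
import numpy as np, cv2
from plant import robot
def K(c,shape=(384,512)):
    f=shape[0]/2/np.tan(np.radians(c["vfov"])/2)
    return np.array([[f,0,c["cx"]],[0,f,c["cy"]],[0,0,1.]]),f
def rays(c,uv):
    k,f=K(c); uv=np.asarray(uv,float).reshape(-1,2)
    d=(uv-[c["cx"],c["cy"]])/f
    n=d.copy()
    for _ in range(20): n=d/(1+c["k1"]*(n**2).sum(1,keepdims=True))
    return np.c_[n,np.ones(len(n))]
def on_plane(c,uv,z):
    R,t=np.array(c["R"]),np.array(c["t"]); o=-R.T@t; d=rays(c,uv)@R
    return o+d*((z-o[2])/d[:,2])[:,None]
def by_depth(c,uv,dep):
    R,t=np.array(c["R"]),np.array(c["t"])
    return (rays(c,uv)*np.asarray(dep).reshape(-1,1)-t)@R
def project(c,X):
    k,f=K(c); X=np.asarray(X,float).reshape(-1,3)@np.array(c["R"]).T+c["t"]; n=X[:,:2]/X[:,2:]
    return n*(1+c["k1"]*(n**2).sum(1,keepdims=True))*f+[c["cx"],c["cy"]]
def snap(name):
    c=robot.get_calibration(name); p,d=robot.capture(name); return c,p,d
E
python3 - <<'E'
from h import *
o=robot.observe(); print({k:np.round(v,3).tolist() for k,v in o.items()})
for n in("scene","side","wrist"):
    c,p,d=snap(n); np.savez(f"{n}0.npz",p=p,d=d); import pickle; pickle.dump(c,open(f"{n}0.pkl","wb")); cv2.imwrite(f"pics/{n}0.png",p)
    R=np.array(c["R"]);print(n,c["vfov"],c["k1"],(-R.T@c["t"]).round(3),R[2].round(3))
a=[cv2.imread(f"pics/{n}0.png") for n in("scene","side")]
cv2.imwrite("pics/both0.png",cv2.resize(np.vstack(a),None,fx=.78,fy=.78))
E
```

```text
pics
{'time': 0.0, 'joints': [-1.289, 0.537, -0.004, 1.539, 0.003, 1.067, -0.071], 'joint_vel': [0.002, -0.0, 0.002, -0.001, -0.001, 0.002, 0.0], 'joint_efforts': [-0.0, -58.342, 1.049, -25.91, 0.012, 0.01, 0.0], 'tcp_pos': [0.221, 0.611, 0.247], 'ee_rot': [-3.14, 0.0, 2.794], 'wrist_force': [0.518, -0.64, 0.476], 'moment': [-0.001, 0.028, -0.001], 'width': 0.085}
scene 44.82397252343725 -0.00206931405867442 [1.312 0.558 1.266] [-0.54  -0.365 -0.758]
side 53.094621440912654 0.03250299480327724 [ 0.413 -0.915  0.974] [ 0.08   0.725 -0.684]
wrist 63.653609519489045 -0.07940946397471156 [0.157 0.634 0.373] [ 0.252 -0.092 -0.963]
```

View pics/scene0.png

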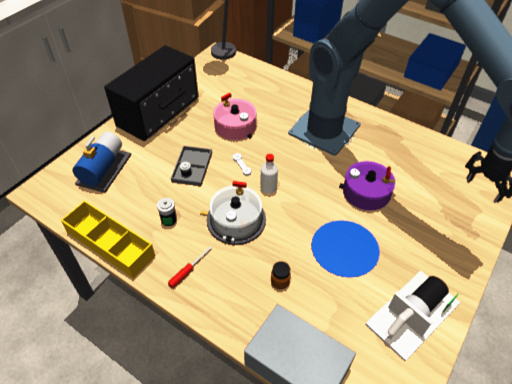

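View pics/side0.png

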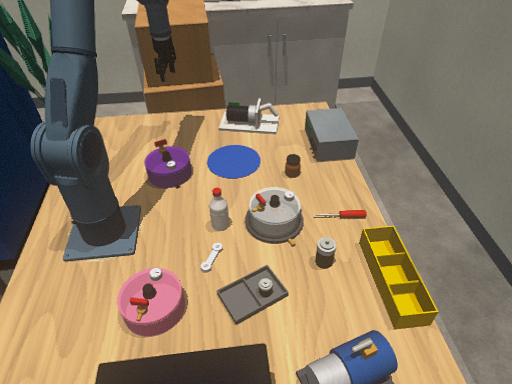

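The clear lid is at scene (236,212) and side (274,214). The look-alikes are pink at scene (235,118) and purple at scene (369,186), so they are not meant. The blue mat is at scene (345,248) and the tray at (191,166), with the small motor in it. I'll measure and confirm in one enlarged crop.

```bash
cat > m1.py <<'E'
from h import *; import pickle
L={}
for n in("scene","side"):
    z=np.load(f"{n}0.npz"); L[n]=(pickle.load(open(f"{n}0.pkl","rb")),z["p"],z["d"])
def comps(m,amin):
    k,l,s,ce=cv2.connectedComponentsWithStats(m.astype(np.uint8)); return [(ce[i],s[i,4],l==i) for i in range(1,k) if s[i,4]>=amin]
roi={"scene":(195,165,275,250),"side":(236,175,312,250)}
for n,(c,p,d) in L.items():
    hsv=cv2.cvtColor(p,cv2.COLOR_BGR2HSV).astype(int); H,S,V=hsv[...,0],hsv[...,1],hsv[...,2]
    blue=(abs(H-110)<12)&(S>180)&(V>120)
    ce,a,m=max([x for x in comps(blue,200) if (x[0][0]>300 if n=="scene" else 150<x[0][1]<175)],key=lambda x:x[1])
    ct=max(cv2.findContours(m.astype(np.uint8),0,1)[0],key=len).reshape(-1,2)
    P=on_plane(c,ct,.003)[:,:2].astype(np.float32); print(n,"mat",cv2.fitEllipse(P))
    x0,y0,x1,y1=roi[n]; R=np.zeros_like(blue); R[y0:y1,x0:x1]=1
    for nm,mk,h in(("red",((H<8)|(H>172))&(S>150)&(V>90),.128),("black",(V<50),.112)):
        for ce,a,m in comps(mk&R,12):
            uv=np.argwhere(m)[:,::-1]; P=on_plane(c,uv,h)[:,:2]; w,v=np.linalg.eigh(np.cov(P.T))
            print(n,nm,ce.round(1),a,P.mean(0).round(4),"ext",np.ptp(P,0).round(3),"axis deg",np.degrees(np.arctan2(v[1,1],v[0,1])).round(1), "depthpt",by_depth(c,[ce],[np.median(d[m])]).round(3))
a=[cv2.resize(L[n][1][y0-8:y1+8,x0-8:x1+8],(400,400),interpolation=cv2.INTER_CUBIC) for n,(x0,y0,x1,y1) in roi.items()]
cv2.imwrite("pics/crop1.png",np.hstack(a))
E
python3 m1.py
```

```text
scene mat ((0.45900771021842957, 0.3311144709587097), (0.2080545574426651, 0.21080149710178375), 16.860750198364258)
scene red [238.7 183.5] 56 [ 0.521  -0.0433] ext [0.029 0.045] axis deg 114.3 depthpt [[ 0.525 -0.04   0.134]]
scene black [197.8 183.5] 13 [ 0.5867 -0.162 ] ext [0.015 0.016] axis deg 127.4 depthpt [[ 0.523 -0.225  0.011]]
scene black [235.1 202.5] 76 [ 0.5813 -0.014 ] ext [0.038 0.035] axis deg -142.2 depthpt [[ 0.576 -0.018  0.104]]
scene black [250.4 232.3] 63 [0.6474 0.0918] ext [0.117 0.036] axis deg 170.0 depthpt [[0.595 0.054 0.02 ]]
scene black [217.  232.8] 20 [0.7069 0.0105] ext [0.012 0.04 ] axis deg 77.8 depthpt [[ 0.657 -0.035  0.016]]
scene black [227.9 239.7] 41 [0.7082 0.0524] ext [0.028 0.026] axis deg -159.1 depthpt [[0.659 0.012 0.019]]Traceback (most recent call last):
  File "m1.py", line 11, in <module>
    ce,a,m=max([x for x in comps(blue,200) if (x[0][0]>300 if n=="scene" else 150<x[0][1]<175)],key=lambda x:x[1])
           ~~~^^^^^^^^^^^^^^^^^^^^^^^^^^^^^^^^^^^^^^^^^^^^^^^^^^^^^^^^^^^^^^^^^^^^^^^^^^^^^^^^^^^^^^^^^^^^^^^^^^^^
ValueError: max() iterable argument is empty
```

```bash
sed -i 's/150<x\[0\]\[1\]<175/145<x[0][1]<180 and 190<x[0][0]<280/; s/(S>180)&(V>120)/(S>130)\&(V>80)/' m1.py; python3 m1.py
```

```text
scene mat ((0.4591151773929596, 0.33127427101135254), (0.21088366210460663, 0.2122240662574768), 31.273996353149414)
scene red [238.7 183.5] 56 [ 0.521  -0.0433] ext [0.029 0.045] axis deg 114.3 depthpt [[ 0.525 -0.04   0.134]]
scene black [197.8 183.5] 13 [ 0.5867 -0.162 ] ext [0.015 0.016] axis deg 127.4 depthpt [[ 0.523 -0.225  0.011]]
scene black [235.1 202.5] 76 [ 0.5813 -0.014 ] ext [0.038 0.035] axis deg -142.2 depthpt [[ 0.576 -0.018  0.104]]
scene black [250.4 232.3] 63 [0.6474 0.0918] ext [0.117 0.036] axis deg 170.0 depthpt [[0.595 0.054 0.02 ]]
scene black [217.  232.8] 20 [0.7069 0.0105] ext [0.012 0.04 ] axis deg 77.8 depthpt [[ 0.657 -0.035  0.016]]
scene black [227.9 239.7] 41 [0.7082 0.0524] ext [0.028 0.026] axis deg -159.1 depthpt [[0.659 0.012 0.019]]
side mat ((0.4584072530269623, 0.3290775716304779), (0.2082919478416443, 0.21001775562763214), 121.22657012939453)
side red [260.2 198.5] 42 [ 0.5228 -0.0378] ext [0.022 0.053] axis deg 110.5 depthpt [[ 0.522 -0.046  0.136]]
```

View pics/crop1.png

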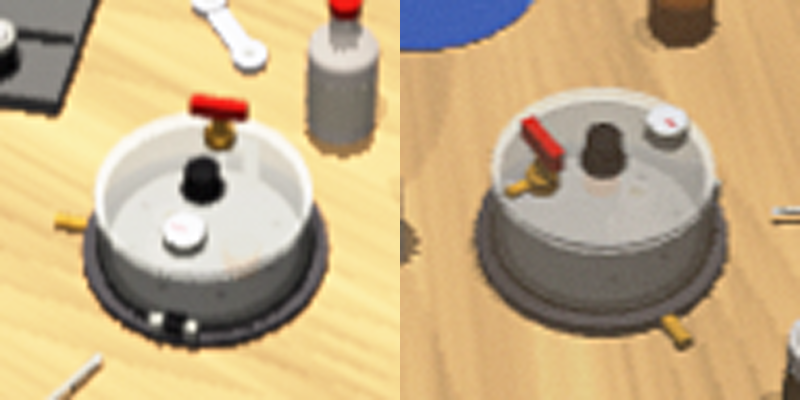

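Crop confirms it: clear lid, red tap, black knob, white gauge, on the dark plate. The knob is near (0.576,-0.017) and the tap near (0.522,-0.041). I'm moving above the lid for a closer look.

>>> servo_tool([
  {"dx": -0.26,"dy": -0.245,"rz": 0.4},
  {"dx": -0.523,"dy": -0.492,"rz": 0.82},
  {"dx": -0.523,"dy": -0.492,"rz": 0.82},
  {"dx": -0.523,"dy": -0.492,"rz": 0.82},
  {"dx": -0.523,"dy": -0.492,"rz": 0.82},
  {"dx": -0.523,"dy": -0.492,"rz": 0.82},
  {"dx": -0.523,"dy": -0.492,"rz": 0.82},
  {"dx": -0.523,"dy": -0.492,"rz": 0.82},
  {"dx": -0.523,"dy": -0.492,"rz": 0.82},
  {"dx": -0.523,"dy": -0.492,"rz": 0.82},
], jaw=45)

```text
$.plan[0]: bad value
```

>>> servo_tool([
  {"dx": -0.035,"dy": -0.035,"dz": 0,"rx": 0,"ry": 0,"rz": 0.08},
  {"dx": -0.07,"dy": -0.07,"dz": 0,"rx": 0,"ry": 0,"rz": 0.16},
  {"dx": -0.105,"dy": -0.105,"dz": 0,"rx": 0,"ry": 0,"rz": 0.24},
  {"dx": -0.14,"dy": -0.14,"dz": 0,"rx": 0,"ry": 0,"rz": 0.32},
  {"dx": -0.175,"dy": -0.17,"dz": 0,"rx": 0,"ry": 0,"rz": 0.4},
  {"dx": -0.21,"dy": -0.2,"dz": 0,"rx": 0,"ry": 0,"rz": 0.48},
  {"dx": -0.24,"dy": -0.23,"dz": 0,"rx": 0,"ry": 0,"rz": 0.56},
], jaw=45)

```text
time: 0.85
tcp_pos: [0.3698, 0.3109, 0.2484]
ee_rot: [3.141, 0.0, 2.23]
wrist_force: [0.8, 1.0, 0.3]
width: 0.0385
```

>>> servo_tool([
  {"dx": -0.05,"dy": -0.01,"rz": 0.07},
  {"dx": -0.1,"dy": -0.02,"rz": 0.14},
  {"dx": -0.15,"dy": -0.03,"rz": 0.2},
  {"dx": -0.2,"dy": -0.04,"rz": 0.26},
  {"dx": -0.24,"dy": -0.05,"rz": 0.26},
])

```text
$.plan[0]: bad value
```

>>> servo_tool([
  {"dx": -0.048,"dy": -0.01,"rz": 0.07},
  {"dx": -0.096,"dy": -0.02,"rz": 0.14},
  {"dx": -0.144,"dy": -0.03,"rz": 0.2},
  {"dx": -0.192,"dy": -0.04,"rz": 0.26},
  {"dx": -0.24,"dy": -0.05,"rz": 0.26},
  {"dx": -0.288,"dy": -0.06,"rz": 0.26},
  {"dx": -0.335,"dy": -0.07,"rz": 0.26},
  {"dx": -0.379,"dy": -0.073,"rz": 0.26},
  {"dx": -0.379,"dy": -0.073,"rz": 0.26},
])

```text
$.plan[0]: bad value
```

>>> servo_tool([
  {"dx": -0.048,"dy": -0.01,"dz": 0,"rx": 0,"ry": 0,"rz": 0.07},
  {"dx": -0.096,"dy": -0.02,"dz": 0,"rx": 0,"ry": 0,"rz": 0.14},
  {"dx": -0.144,"dy": -0.03,"dz": 0,"rx": 0,"ry": 0,"rz": 0.2},
  {"dx": -0.192,"dy": -0.04,"dz": 0,"rx": 0,"ry": 0,"rz": 0.26},
  {"dx": -0.24,"dy": -0.05,"dz": 0,"rx": 0,"ry": 0,"rz": 0.26},
  {"dx": -0.288,"dy": -0.06,"dz": 0,"rx": 0,"ry": 0,"rz": 0.26},
  {"dx": -0.379,"dy": -0.073,"dz": 0,"rx": 0,"ry": 0,"rz": 0.26},
  {"dx": -0.379,"dy": -0.073,"dz": 0,"rx": 0,"ry": 0,"rz": 0.26},
  {"dx": -0.379,"dy": -0.073,"dz": 0,"rx": 0,"ry": 0,"rz": 0.26},
])

```text
time: 1.75
tcp_pos: [0.5462, -0.0373, 0.2486]
ee_rot: [3.141, 0.004, 1.965]
wrist_force: [-0.5, 0.2, 0.1]
width: 0.0386
```

```bash
cat > m2.py <<'E'
from h import *; import pickle,sys
n=sys.argv[1]
o=robot.observe(); print(np.round(o["tcp_pos"],4),np.round(o["ee_rot"],4),o["width"],o["time"])
c,p,d=snap("wrist"); np.savez(n+".npz",p=p,d=d); pickle.dump(c,open(n+".pkl","wb")); cv2.imwrite(f"pics/{n}.png",p)
hsv=cv2.cvtColor(p,cv2.COLOR_BGR2HSV).astype(int); H,S,V=hsv[...,0],hsv[...,1],hsv[...,2]
m=((H<8)|(H>172))&(S>150)&(V>60)
k,l,s,ce=cv2.connectedComponentsWithStats(m.astype(np.uint8))
for i in range(1,k):
    if s[i,4]<150: continue
    uv=np.argwhere(l==i)[:,::-1]; P=by_depth(c,uv,d[l==i]); P=P[(P[:,2]>P[:,2].max()-.006)]
    w,v=np.linalg.eigh(np.cov(P[:,:2].T)); ax=v[:,1]; q=(P[:,:2])@v; mid=v@((q.max(0)+q.min(0))/2)
    print("red",ce[i].round(1),s[i,4],"mid",mid.round(4),"z",P[:,2].max().round(4),"len/wid",np.ptp(q,0)[::-1].round(3),"axis",np.arctan2(ax[1],ax[0]).round(3))
E
python3 m2.py w1
```

```text
[ 0.5462 -0.0373  0.2486] [3.1412 0.0043 1.9652] 0.0386212984597761 1.75
red [61.6 85.9] 1478 mid [0.5189 0.0259] z 0.3742 len/wid [0. 0.] axis 1.571
red [229.8 183.3] 750 mid [0.5189 0.0259] z 0.3742 len/wid [0. 0.] axis 1.571
red [466.2 246.8] 1045 mid [0.5189 0.0259] z 0.3742 len/wid [0. 0.] axis 1.571
```

View pics/w1.png

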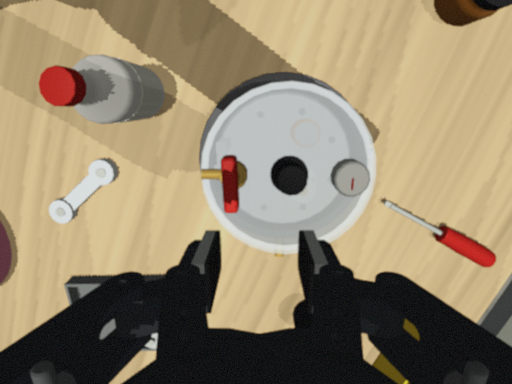

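The wrist view shows the tap bar at (230,183), the knob at (290,176) and the gauge at (350,178). There is no wrist depth, so I'll cast rays onto known heights.

```bash
python3 - <<'E'
from h import *; import pickle
c=pickle.load(open("w1.pkl","rb")); p=np.load("w1.npz")["p"]
hsv=cv2.cvtColor(p,cv2.COLOR_BGR2HSV).astype(int); H,S,V=hsv[...,0],hsv[...,1],hsv[...,2]
red=((H<8)|(H>172))&(S>150)
box=lambda m,x0,y0,x1,y1:(lambda R:(R.__setitem__((slice(y0,y1),slice(x0,x1)),m[y0:y1,x0:x1]),R)[1])(np.zeros_like(m))
r=box(red,210,140,250,225); print("V hist",np.percentile(V[r],[5,25,50,75,95]))
for nm,m,z in(("all",r,.128),("top",r&(V>150),.138)):
    uv=np.argwhere(m)[:,::-1].astype(np.float32); P=on_plane(c,uv,z)[:,:2].astype(np.float32)
    (ce,sz,a)=cv2.minAreaRect(P); print(nm,len(uv),np.round(ce,4),np.round(sz,4),a)
k=box(V<45,265,150,315,200); ct=max(cv2.findContours(k.astype(np.uint8),0,1)[0],key=len).reshape(-1,2)
print(cv2.boundingRect(ct))
P=on_plane(c,ct,.114)[:,:2].astype(np.float32); print("knob",cv2.fitEllipse(P))
for z in (.104,):
    g=box((S<40)&(V<185),330,155,372,200)
    print("gauge",on_plane(c,[[351,176]],z))
print("nadir px",project(c,[(-np.array(c['R']).T@c['t'])*[1,1,0]]))
cv2.imwrite("pics/w1c.png",cv2.resize(p[130:230,190:390],(800,400),interpolation=cv2.INTER_NEAREST))
E
```

```text
V hist [ 78.  91.  94. 174. 207.]
all 750 [ 0.5215 -0.0412] [0.012  0.0467] 24.315752029418945
top 243 [ 0.5208 -0.04  ] [0.0101 0.0428] 26.276060104370117
(272, 157, 35, 37)
knob ((0.5657187104225159, -0.017881104722619057), (0.02902820333838463, 0.032417718321084976), 47.05270004272461)
gauge [[0.61939932 0.00126302 0.104     ]]
nadir px [[258.62328717 105.07653153]]
```

View pics/w1c.png

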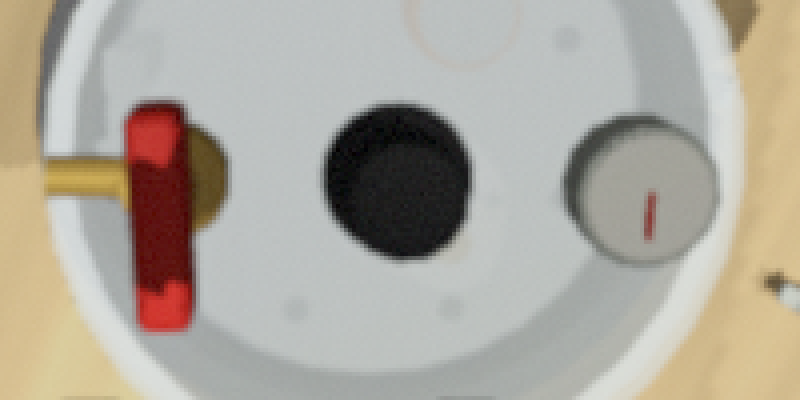

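```bash
python3 - <<'E'
from h import *; import pickle
c=pickle.load(open("w1.pkl","rb"))
k=on_plane(c,[[291.2,178.5]],.114)[0,:2]; g=on_plane(c,[[352,178.2]],.104)[0,:2]; t=np.array([.5213,-.0400])
print(k,g,np.linalg.norm(g-k),np.linalg.norm(t-k))
for a,b in((g,t),(g,k),(k,t)): print(np.degrees(np.arctan2(*(b-a)[::-1])))
E
```

```text
[ 0.56854392 -0.01997225] [ 6.21177513e-01 -1.99051712e-04] 0.056225215468445534 0.05131372590071658
-158.27283740816623
-159.4099888771514
-157.02682715684176
```

>>> servo_tool([
  {"dx": 0.008,"dy": -0.0245,"dz": 0.02,"rx": 0,"ry": 0,"rz": -0.025},
  {"dx": 0.008,"dy": -0.0245,"dz": 0.045,"rx": 0,"ry": 0,"rz": -0.025},
  {"dx": 0.008,"dy": -0.0245,"dz": 0.07,"rx": 0,"ry": 0,"rz": -0.025},
  {"dx": 0.008,"dy": -0.0245,"dz": 0.085,"rx": 0,"ry": 0,"rz": -0.025},
  {"dx": 0.008,"dy": -0.0245,"dz": 0.085,"rx": 0,"ry": 0,"rz": -0.025},
  {"dx": 0.008,"dy": -0.0245,"dz": 0.085,"rx": 0,"ry": 0,"rz": -0.025},
])

```text
time: 2.4
tcp_pos: [0.5187, -0.0318, 0.1636]
ee_rot: [-3.141, -0.001, 2.0]
wrist_force: [0.8, -0.0, 0.5]
width: 0.0383
```

>>> servo_tool([
  {"dx": -0.0075,"dy": -0.0015,"dz": 0,"rx": 0,"ry": 0,"rz": 0},
  {"dx": -0.0075,"dy": -0.0015,"dz": 0.01,"rx": 0,"ry": 0,"rz": 0},
  {"dx": -0.0075,"dy": -0.0015,"dz": 0.02,"rx": 0,"ry": 0,"rz": 0},
  {"dx": -0.0075,"dy": -0.0015,"dz": 0.0325,"rx": 0,"ry": 0,"rz": 0},
  {"dx": -0.0075,"dy": -0.0015,"dz": 0.0325,"rx": 0,"ry": 0,"rz": 0},
  {"dx": -0.0075,"dy": -0.0015,"dz": 0.0325,"rx": 0,"ry": 0,"rz": 0},
])

```text
time: 3.0
tcp_pos: [0.5202, -0.0403, 0.1302]
ee_rot: [-3.14, -0.0, 1.999]
wrist_force: [-0.5, 0.4, -0.4]
width: 0.0384
```

>>> servo_tool([
  {"dx": 0,"dy": 0,"dz": 0,"rx": 0,"ry": 0,"rz": 0},
  {"dx": 0,"dy": 0,"dz": 0,"rx": 0,"ry": 0,"rz": 0},
  {"dx": 0,"dy": 0,"dz": 0,"rx": 0,"ry": 0,"rz": 0},
  {"dx": 0,"dy": 0,"dz": 0,"rx": 0,"ry": 0,"rz": 0},
  {"dx": 0,"dy": 0,"dz": 0,"rx": 0,"ry": 0,"rz": 0},
], jaw=8, squeeze=30)

```text
time: 3.5
tcp_pos: [0.5213, -0.0401, 0.1312]
ee_rot: [3.14, 0.0, 1.999]
wrist_force: [0.8, -0.2, 2.0]
width: 0.0113
```

>>> servo_tool([
  {"dx": 0,"dy": 0,"dz": 0,"rx": 0,"ry": 0,"rz": -0.12},
  {"dx": 0,"dy": 0,"dz": 0,"rx": 0,"ry": 0,"rz": -0.26},
  {"dx": 0,"dy": 0,"dz": 0,"rx": 0,"ry": 0,"rz": -0.4},
  {"dx": 0,"dy": 0,"dz": 0,"rx": 0,"ry": 0,"rz": -0.54},
  {"dx": 0,"dy": 0,"dz": 0,"rx": 0,"ry": 0,"rz": -0.68},
  {"dx": 0,"dy": 0,"dz": 0,"rx": 0,"ry": 0,"rz": -0.82},
  {"dx": 0,"dy": 0,"dz": 0,"rx": 0,"ry": 0,"rz": -0.96},
  {"dx": 0,"dy": 0,"dz": 0,"rx": 0,"ry": 0,"rz": -1.1},
  {"dx": 0,"dy": 0,"dz": 0,"rx": 0,"ry": 0,"rz": -1.24},
  {"dx": 0,"dy": 0,"dz": 0,"rx": 0,"ry": 0,"rz": -1.36},
])

```text
time: 4.5
tcp_pos: [0.5208, -0.0412, 0.1312]
ee_rot: [-3.141, 0.0, -2.92]
wrist_force: [0.0, -1.6, 3.1]
width: 0.0118
```

>>> servo_tool([
  {"dx": 0,"dy": 0,"dz": 0,"rx": 0,"ry": 0,"rz": -0.06},
  {"dx": 0,"dy": 0,"dz": 0,"rx": 0,"ry": 0,"rz": -0.11},
  {"dx": 0,"dy": 0,"dz": 0,"rx": 0,"ry": 0,"rz": -0.15},
  {"dx": 0,"dy": 0,"dz": 0,"rx": 0,"ry": 0,"rz": -0.18},
  {"dx": 0,"dy": 0,"dz": 0,"rx": 0,"ry": 0,"rz": -0.2},
  {"dx": 0,"dy": 0,"dz": 0,"rx": 0,"ry": 0,"rz": -0.2},
])

```text
time: 5.1
tcp_pos: [0.5209, -0.0413, 0.1312]
ee_rot: [-3.141, 0.0, -2.726]
wrist_force: [0.0, -2.9, 5.3]
width: 0.0116
```

```bash
python3 -c "
from h import *
o=robot.observe(); print({k:np.round(v,3).tolist() for k,v in o.items()})"
```

```text
{'time': 5.1, 'joints': [0.021, 0.489, -0.035, 1.962, 0.027, 0.69, 1.955], 'joint_vel': [-0.003, 0.003, 0.005, 0.0, -0.003, 0.0, -0.013], 'joint_efforts': [-2.276, -45.72, -1.963, -17.123, -0.219, 0.076, 0.758], 'tcp_pos': [0.521, -0.041, 0.131], 'ee_rot': [-3.141, 0.0, -2.726], 'wrist_force': [0.017, -2.949, 5.261], 'moment': [-0.798, -0.075, -0.557], 'width': 0.012}
```

The turn torque is well above the tap's friction, so the tap is on its stop. Releasing.

>>> servo_tool([
  {"dx": 0,"dy": 0,"dz": 0,"rx": 0,"ry": 0,"rz": 0},
  {"dx": 0,"dy": 0,"dz": 0,"rx": 0,"ry": 0,"rz": 0},
  {"dx": 0,"dy": 0,"dz": 0,"rx": 0,"ry": 0,"rz": 0},
  {"dx": 0,"dy": 0,"dz": 0,"rx": 0,"ry": 0,"rz": 0.02},
  {"dx": 0,"dy": 0,"dz": -0.03,"rx": 0,"ry": 0,"rz": 0.02},
  {"dx": 0,"dy": 0,"dz": -0.06,"rx": 0,"ry": 0,"rz": 0.02},
  {"dx": 0,"dy": 0,"dz": -0.1,"rx": 0,"ry": 0,"rz": 0.02},
  {"dx": 0,"dy": 0,"dz": -0.12,"rx": 0,"ry": 0,"rz": 0.02},
  {"dx": 0,"dy": 0,"dz": -0.12,"rx": 0,"ry": 0,"rz": 0.02},
  {"dx": 0,"dy": 0,"dz": -0.12,"rx": 0,"ry": 0,"rz": 0.02},
], jaw=55)

```text
time: 6.1
tcp_pos: [0.5204, -0.0401, 0.2506]
ee_rot: [3.142, 0.0, -2.745]
wrist_force: [-0.8, -0.8, -0.4]
width: 0.0468
```

```bash
python3 m2.py w2 | head -1; python3 - <<'E'
from h import *; import pickle
c=pickle.load(open("w2.pkl","rb")); p=np.load("w2.npz")["p"]
q=project(c,[[.5200,-.0390,.138],[.568,-.0195,.114]]); print(q)
x,y=q.mean(0).astype(int); cv2.imwrite("pics/w2c.png",cv2.resize(p[max(0,y-75):y+75,max(0,x-100):x+100],None,fx=4,fy=4)); print(max(0,x-100),max(0,y-75))
E
```

```text
[ 0.5204 -0.0401  0.2506] [ 3.1415e+00  1.0000e-04 -2.7446e+00] 0.04682060582913576 6.1
[[259.77285923 194.5478197 ]
 [259.00145034 241.22853349]]
159 142m2.py:11: RuntimeWarning: Degrees of freedom <= 0 for slice
  w,v=np.linalg.eigh(np.cov(P[:,:2].T)); ax=v[:,1]; q=(P[:,:2])@v; mid=v@((q.max(0)+q.min(0))/2)
  c *= np.true_divide(1, fact)
  c *= np.true_divide(1, fact)
```

View pics/w2c.png

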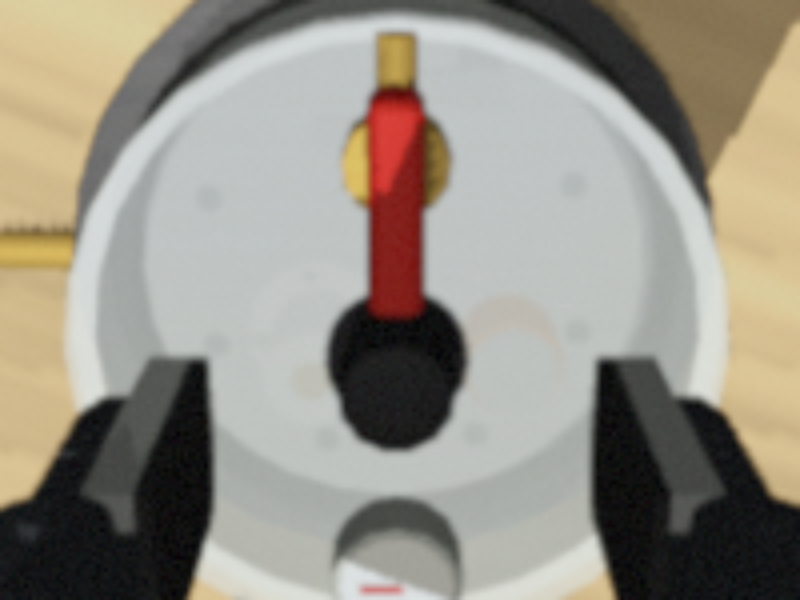

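The tap bar now lies in line with the knob, so it is fully open. The knob sits within 1 px of the prediction. Hub and cartridge show faintly through the lid. Going to the knob.

>>> servo_tool([
  {"dx": -0.026,"dy": 0,"dz": 0,"rx": 0,"ry": 0,"rz": 0.02},
  {"dx": -0.052,"dy": 0.0006,"dz": 0,"rx": 0,"ry": 0,"rz": 0.02},
  {"dx": -0.052,"dy": 0.0006,"dz": 0.03,"rx": 0,"ry": 0,"rz": 0.02},
  {"dx": -0.052,"dy": 0.0006,"dz": 0.06,"rx": 0,"ry": 0,"rz": 0.02},
  {"dx": -0.052,"dy": 0.0006,"dz": 0.09,"rx": 0,"ry": 0,"rz": 0.02},
  {"dx": -0.052,"dy": 0.0006,"dz": 0.12,"rx": 0,"ry": 0,"rz": 0.02},
  {"dx": -0.052,"dy": 0.0006,"dz": 0.135,"rx": 0,"ry": 0,"rz": 0.02},
  {"dx": -0.052,"dy": 0.0006,"dz": 0.142,"rx": 0,"ry": 0,"rz": 0.02},
  {"dx": -0.052,"dy": 0.0006,"dz": 0.142,"rx": 0,"ry": 0,"rz": 0.02},
])

```text
time: 7.05
tcp_pos: [0.5678, -0.0196, 0.108]
ee_rot: [3.141, -0.002, -2.764]
wrist_force: [-0.1, -0.3, 0.7]
width: 0.0467
```

>>> servo_tool([
  {"dx": 0,"dy": 0,"dz": 0,"rx": 0,"ry": 0,"rz": 0},
  {"dx": 0,"dy": 0,"dz": 0,"rx": 0,"ry": 0,"rz": 0},
  {"dx": 0,"dy": 0,"dz": 0,"rx": 0,"ry": 0,"rz": 0},
  {"dx": 0,"dy": 0,"dz": 0,"rx": 0,"ry": 0,"rz": 0},
  {"dx": 0,"dy": 0,"dz": 0,"rx": 0,"ry": 0,"rz": 0},
], jaw=20, squeeze=80)

```text
time: 7.55
tcp_pos: [0.5694, -0.02, 0.1104]
ee_rot: [-3.14, 0.002, -2.765]
wrist_force: [-1.2, -1.3, 6.7]
width: 0.0257
```

>>> servo_tool([
  {"dx": 0,"dy": 0,"dz": -0.006,"rx": 0,"ry": 0,"rz": 0},
  {"dx": 0,"dy": 0,"dz": -0.015,"rx": 0,"ry": 0,"rz": 0},
  {"dx": 0,"dy": 0,"dz": -0.025,"rx": 0,"ry": 0,"rz": 0},
  {"dx": 0,"dy": 0,"dz": -0.03,"rx": 0,"ry": 0,"rz": 0},
  {"dx": 0,"dy": 0,"dz": -0.03,"rx": 0,"ry": 0,"rz": 0},
])

```text
time: 8.05
tcp_pos: [0.5689, -0.0191, 0.1399]
ee_rot: [-3.141, 0.002, -2.764]
wrist_force: [0.2, 0.4, -4.8]
width: 0.025
```

>>> servo_tool([
  {"dx": 0,"dy": 0,"dz": -0.02,"rx": 0,"ry": 0,"rz": 0},
  {"dx": 0,"dy": 0,"dz": -0.05,"rx": 0,"ry": 0,"rz": 0},
  {"dx": 0,"dy": 0,"dz": -0.08,"rx": 0,"ry": 0,"rz": 0},
  {"dx": 0,"dy": 0,"dz": -0.11,"rx": 0,"ry": 0,"rz": 0},
  {"dx": 0,"dy": 0,"dz": -0.14,"rx": 0,"ry": 0,"rz": 0},
  {"dx": 0,"dy": 0,"dz": -0.155,"rx": 0,"ry": 0,"rz": 0},
  {"dx": 0,"dy": 0,"dz": -0.16,"rx": 0,"ry": 0,"rz": 0},
  {"dx": 0,"dy": 0,"dz": -0.16,"rx": 0,"ry": 0,"rz": 0},
])

```text
time: 8.85
tcp_pos: [0.5682, -0.0194, 0.2987]
ee_rot: [3.142, 0.0, -2.764]
wrist_force: [0.4, 0.2, -5.3]
width: 0.0252
```

>>> servo_tool([
  {"dx": -0.001,"dy": 0.015,"dz": 0,"rx": 0,"ry": 0,"rz": 0},
  {"dx": -0.003,"dy": 0.04,"dz": 0,"rx": 0,"ry": 0,"rz": 0},
  {"dx": -0.005,"dy": 0.07,"dz": 0,"rx": 0,"ry": 0,"rz": 0},
  {"dx": -0.007,"dy": 0.1,"dz": 0,"rx": 0,"ry": 0,"rz": 0},
  {"dx": -0.009,"dy": 0.13,"dz": 0,"rx": 0,"ry": 0,"rz": 0},
  {"dx": -0.011,"dy": 0.16,"dz": 0,"rx": 0,"ry": 0,"rz": 0},
  {"dx": -0.013,"dy": 0.19,"dz": 0,"rx": 0,"ry": 0,"rz": 0},
  {"dx": -0.016,"dy": 0.22,"dz": 0,"rx": 0,"ry": 0,"rz": 0},
  {"dx": -0.018,"dy": 0.25,"dz": 0,"rx": 0,"ry": 0,"rz": 0},
  {"dx": -0.02,"dy": 0.28,"dz": 0,"rx": 0,"ry": 0,"rz": 0},
])

```text
time: 9.85
tcp_pos: [0.4818, 0.2497, 0.2973]
ee_rot: [3.142, -0.003, -2.763]
wrist_force: [-0.0, -0.0, -5.6]
width: 0.0254
```

>>> servo_tool([
  {"dx": -0.002,"dy": 0.03,"dz": 0,"rx": 0,"ry": 0,"rz": 0},
  {"dx": -0.004,"dy": 0.055,"dz": 0,"rx": 0,"ry": 0,"rz": 0},
  {"dx": -0.005,"dy": 0.075,"dz": 0,"rx": 0,"ry": 0,"rz": 0},
  {"dx": -0.006,"dy": 0.085,"dz": 0,"rx": 0,"ry": 0,"rz": 0},
  {"dx": -0.006,"dy": 0.085,"dz": 0,"rx": 0,"ry": 0,"rz": 0},
  {"dx": -0.006,"dy": 0.085,"dz": 0,"rx": 0,"ry": 0,"rz": 0},
])

```text
time: 10.45
tcp_pos: [0.4581, 0.3281, 0.2981]
ee_rot: [-3.14, -0.001, -2.765]
wrist_force: [-0.4, -0.8, -5.5]
width: 0.0253
```

```bash
python3 - <<'E'
from h import *
o=robot.observe(); print({k:np.round(o[k],4).tolist() for k in("time","tcp_pos","ee_rot","wrist_force","width")})
c,p,d=snap("scene"); c2,p2,d2=snap("side")
for cc,q in((c,p),(c2,p2)):
    a=project(cc,[[.459,.330,.003]])[0]; cv2.drawMarker(q,tuple(int(v) for v in a),(0,255,255),0,8)
cv2.imwrite("pics/s2.png",np.hstack([cv2.resize(p[90:330,192:512],(400,300)),cv2.resize(p2[60:300,60:380],(400,300))]))
E
```

```text
{'time': 10.45, 'tcp_pos': [0.4581, 0.3281, 0.2981], 'ee_rot': [-3.1403, -0.0012, -2.765], 'wrist_force': [-0.369, -0.8135, -5.4526], 'width': 0.0253}
```

View pics/s2.png

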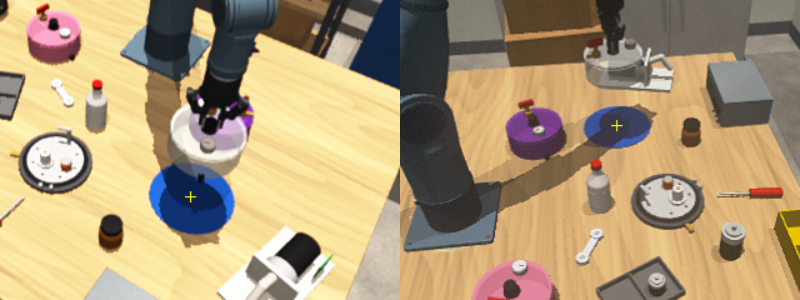

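>>> servo_tool([
  {"dx": -0.0015,"dy": 0.0015,"dz": 0.03,"rx": 0,"ry": 0,"rz": 0},
  {"dx": -0.0015,"dy": 0.0015,"dz": 0.065,"rx": 0,"ry": 0,"rz": 0},
  {"dx": -0.0015,"dy": 0.0015,"dz": 0.1,"rx": 0,"ry": 0,"rz": 0},
  {"dx": -0.0015,"dy": 0.0015,"dz": 0.13,"rx": 0,"ry": 0,"rz": 0},
  {"dx": -0.0015,"dy": 0.0015,"dz": 0.155,"rx": 0,"ry": 0,"rz": 0},
  {"dx": -0.0015,"dy": 0.0015,"dz": 0.175,"rx": 0,"ry": 0,"rz": 0},
  {"dx": -0.0015,"dy": 0.0015,"dz": 0.185,"rx": 0,"ry": 0,"rz": 0},
  {"dx": -0.0015,"dy": 0.0015,"dz": 0.19,"rx": 0,"ry": 0,"rz": 0},
  {"dx": -0.0015,"dy": 0.0015,"dz": 0.193,"rx": 0,"ry": 0,"rz": 0},
  {"dx": -0.0015,"dy": 0.0015,"dz": 0.193,"rx": 0,"ry": 0,"rz": 0},
])

```text
time: 11.55
tcp_pos: [0.4594, 0.3314, 0.1064]
ee_rot: [3.141, 0.001, -2.765]
wrist_force: [0.6, -0.4, -4.8]
width: 0.0253
```

>>> servo_tool([
  {"dx": 0,"dy": 0,"dz": 0.001,"rx": 0,"ry": 0,"rz": 0},
  {"dx": 0,"dy": 0,"dz": 0.002,"rx": 0,"ry": 0,"rz": 0},
  {"dx": 0,"dy": 0,"dz": 0.003,"rx": 0,"ry": 0,"rz": 0},
  {"dx": 0,"dy": 0,"dz": 0.004,"rx": 0,"ry": 0,"rz": 0},
  {"dx": 0,"dy": 0,"dz": 0.005,"rx": 0,"ry": 0,"rz": 0},
])

```text
time: 12.05
tcp_pos: [0.4589, 0.3313, 0.1008]
ee_rot: [3.142, 0.0, -2.764]
wrist_force: [1.2, -1.0, -5.6]
width: 0.0253
```

>>> servo_tool([
  {"dx": 0,"dy": 0,"dz": 0.001,"rx": 0,"ry": 0,"rz": 0},
  {"dx": 0,"dy": 0,"dz": 0.002,"rx": 0,"ry": 0,"rz": 0},
  {"dx": 0,"dy": 0,"dz": 0.002,"rx": 0,"ry": 0,"rz": 0},
])

```text
time: 12.35
tcp_pos: [0.4589, 0.3313, 0.0994]
ee_rot: [-3.141, -0.0, -2.764]
wrist_force: [-2.2, -2.4, 4.0]
width: 0.0255
```

Down: the force went from -5.6 to +4 N, so the lid is resting. Releasing and rising.

>>> servo_tool([
  {"dx": 0,"dy": 0,"dz": 0,"rx": 0,"ry": 0,"rz": 0},
  {"dx": 0,"dy": 0,"dz": 0,"rx": 0,"ry": 0,"rz": 0},
  {"dx": 0,"dy": 0,"dz": 0,"rx": 0,"ry": 0,"rz": 0},
  {"dx": 0,"dy": 0,"dz": -0.02,"rx": 0,"ry": 0,"rz": 0},
  {"dx": 0,"dy": 0,"dz": -0.05,"rx": 0,"ry": 0,"rz": 0},
  {"dx": 0,"dy": 0,"dz": -0.09,"rx": 0,"ry": 0,"rz": 0},
  {"dx": 0,"dy": 0,"dz": -0.13,"rx": 0,"ry": 0,"rz": 0},
  {"dx": 0,"dy": 0,"dz": -0.15,"rx": 0,"ry": 0,"rz": 0},
  {"dx": 0,"dy": 0,"dz": -0.15,"rx": 0,"ry": 0,"rz": 0},
], jaw=55)

```text
time: 13.25
tcp_pos: [0.4607, 0.3327, 0.2524]
ee_rot: [3.14, 0.007, -2.765]
wrist_force: [-0.1, -0.2, 1.2]
width: 0.0467
```

```bash
cat > m3.py <<'E'
from h import *; import pickle
T=np.radians(-158.5); C=np.array([.568,-.0195]); Rz=np.array([[np.cos(T),-np.sin(T)],[np.sin(T),np.cos(T)]])
o=robot.observe(); print(np.round(o["tcp_pos"],4),np.round(o["ee_rot"],4))
res=[]
for n in("scene","side"):
    c,p,d=snap(n); np.savez(n+"1.npz",p=p,d=d); pickle.dump(c,open(n+"1.pkl","wb"))
    u=project(c,[[*C,.04]])[0].astype(int); x0,y0=u-45
    res.append(cv2.resize(p[y0:y0+80,x0:x0+90],(400,356),interpolation=cv2.INTER_CUBIC)); print(n,"crop origin",x0,y0,"x4.44")
    hsv=cv2.cvtColor(p,cv2.COLOR_BGR2HSV).astype(int); H,S,V=hsv[...,0],hsv[...,1],hsv[...,2]
    m=np.zeros(H.shape,np.uint8); org=(H>3)&(H<20)&(S>140); m[y0:y0+80,x0:x0+90]=org[y0:y0+80,x0:x0+90]
    k,l,s,ce=cv2.connectedComponentsWithStats(m)
    for i in range(1,k):
        if s[i,4]>20: print("orange",ce[i].round(1),s[i,4],on_plane(c,[ce[i]],.035)[0].round(4))
    # depth points above stage
    P=by_depth(c,np.array([[x,y] for y in range(y0,y0+90) for x in range(x0,x0+90)]),d[y0:y0+90,x0:x0+90].ravel())
    q=(P[:,:2]-C)@Rz; ok=(np.hypot(*q.T)<.075)&(P[:,2]>.056)&(P[:,2]<.09)
    for lo,hi in((.056,.069),(.069,.09)):
        s=ok&(P[:,2]>=lo)&(P[:,2]<hi)
        if s.any(): print(n,"z",lo,hi,s.sum(),"chamber frame mean",q[s].mean(0).round(4),"range",q[s].min(0).round(3),q[s].max(0).round(3),"world",P[s].mean(0).round(4))
# tray corners and lid on mat
cv2.imwrite("pics/s3.png",np.hstack(res))
E
python3 m3.py
```

```text
[0.4607 0.3327 0.2524] [ 3.1396  0.0068 -2.7645]
scene crop origin 191 167 x4.44
orange [244.2 223.6] 31 [0.5867 0.0243 0.035 ]
scene z 0.056 0.069 67 chamber frame mean [-0.0101  0.0198] range [-0.034 -0.023] [0.063 0.038] world [ 0.5846 -0.0342  0.0639]
scene z 0.069 0.09 32 chamber frame mean [ 0.0647 -0.0074] range [ 0.058 -0.024] [0.072 0.012] world [ 0.5051 -0.0363  0.0741]
side crop origin 227 167 x4.44
orange [292.3 170.1] 70 [0.6764 0.1993 0.035 ]
orange [273.9 207.6] 36 [0.5759 0.0075 0.035 ]
orange [290.9 241.5] 22 [ 0.6065 -0.1482  0.035 ]
side z 0.056 0.069 60 chamber frame mean [-0.0041  0.0233] range [-0.031 -0.019] [0.07  0.042] world [ 0.5804 -0.0397  0.064 ]
side z 0.069 0.09 27 chamber frame mean [ 0.0605 -0.0033] range [-0.02  -0.022] [0.069 0.025] world [ 0.5105 -0.0386  0.0731]
```

View pics/s3.png

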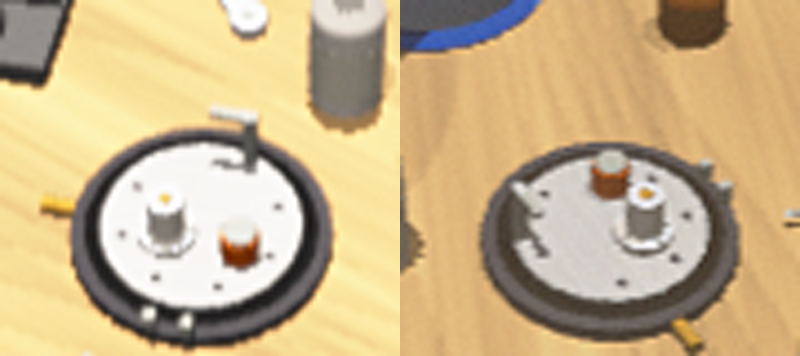

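Hub (brass-tipped white) at scene ≈(228,212), orange cartridge at ≈(245,221), and the post stays on its own side. Next are the grasp direction and the tray.

```bash
cat > m4.py <<'E'
from h import *; import pickle
D={n:(pickle.load(open(n+"1.pkl","rb")),np.load(n+"1.npz")) for n in("scene","side")}
for n,uh,uc in(("scene",(228.2,212),(244.5,218)),("side",(282.4,209.8),(274.4,203))):
    c=D[n][0]; print(n,"hub",on_plane(c,[uh],.065)[0,:2].round(4),"cart",on_plane(c,[uc],.049)[0,:2].round(4))
for n,b in(("scene",(150,130,225,200)),("side",(205,255,300,330))):
    c,z=D[n]; x0,y0,x1,y1=b; p=z["p"][y0:y1,x0:x1]; hsv=cv2.cvtColor(p,cv2.COLOR_BGR2HSV)
    m=((hsv[...,1]<70)&(hsv[...,2]<150)).astype(np.uint8); m=cv2.morphologyEx(m,cv2.MORPH_CLOSE,np.ones((5,5)))
    ct=max(cv2.findContours(m,0,1)[0],key=cv2.contourArea).reshape(-1,2)+[x0,y0]
    for zz in(.022,):
        r=cv2.minAreaRect(on_plane(c,ct,zz)[:,:2].astype(np.float32)); print(n,"tray",np.round(r[0],4),np.round(r[1],4),r[2],len(ct))
    d=z["d"][y0:y1,x0:x1]; uv=np.array([[x,y] for y in range(y0,y1) for x in range(x0,x1)]); P=by_depth(c,uv,d.ravel())
    s=(P[:,2]>.035)&(P[:,2]<.07)&(abs(P[:,0]-.53)<.2); s2=s&(P[:,2]>.044); print(" small motor",P[s2].mean(0).round(4),s2.sum())
c,z=D["scene"]; d=z["d"]; 
# lid on mat: knob
for n in D:
    c,z=D[n]; u=project(c,[[.459,.330,.103]])[0]; print(n,"lid knob exp px",u.round(1),"depth pt",by_depth(c,[u],[z["d"][int(round(u[1])),int(round(u[0]))]]).round(4))
E
python3 m4.py
```

```text
scene hub [ 0.5963 -0.0324] cart [0.5761 0.0181]
side hub [ 0.5971 -0.0355] cart [0.5786 0.0157]
scene tray [ 0.4723 -0.2951] [0.1826 0.1128] 25.03270721435547 124
 small motor [ 0.5049 -0.2959  0.0489] 60
side tray [ 0.4661 -0.3075] [0.174  0.1192] 24.82900619506836 174
 small motor [ 0.5051 -0.3003  0.0481] 104
scene lid knob exp px [349.5 229. ] depth pt [[0.4564 0.3293 0.0995]]
side lid knob exp px [232.3 140. ] depth pt [[0.459  0.329  0.1037]]
```

Lid sits at the mat centre within about 3 mm. Moving above the hub, with the fingers closing across the hub–cartridge line.

>>> servo_tool([
  {"dx": 0,"dy": -0.025,"dz": 0,"rx": 0,"ry": 0,"rz": 0.12},
  {"dx": 0,"dy": -0.065,"dz": 0,"rx": 0,"ry": 0,"rz": 0.26},
  {"dx": 0.002,"dy": -0.105,"dz": 0,"rx": 0,"ry": 0,"rz": 0.4},
  {"dx": 0.003,"dy": -0.15,"dz": 0,"rx": 0,"ry": 0,"rz": 0.54},
  {"dx": 0.004,"dy": -0.195,"dz": 0,"rx": 0,"ry": 0,"rz": 0.68},
  {"dx": 0.005,"dy": -0.24,"dz": 0,"rx": 0,"ry": 0,"rz": 0.82},
  {"dx": 0.006,"dy": -0.285,"dz": 0,"rx": 0,"ry": 0,"rz": 0.96},
  {"dx": 0.006,"dy": -0.325,"dz": 0,"rx": 0,"ry": 0,"rz": 1.1},
  {"dx": 0.006,"dy": -0.365,"dz": 0,"rx": 0,"ry": 0,"rz": 1.24},
  {"dx": 0.006,"dy": -0.39,"dz": 0,"rx": 0,"ry": 0,"rz": 1.38},
])

```text
time: 14.35
tcp_pos: [0.5967, -0.0376, 0.2471]
ee_rot: [-3.138, 0.001, 2.13]
wrist_force: [0.6, -0.7, 0.0]
width: 0.0468
```

>>> servo_tool([
  {"dx": 0,"dy": 0,"dz": 0.01,"rx": 0,"ry": 0,"rz": 0.12},
  {"dx": 0,"dy": 0,"dz": 0.03,"rx": 0,"ry": 0,"rz": 0.2},
  {"dx": 0,"dy": 0,"dz": 0.04,"rx": 0,"ry": 0,"rz": 0.2},
  {"dx": 0,"dy": 0,"dz": 0.04,"rx": 0,"ry": 0,"rz": 0.2},
  {"dx": 0,"dy": 0,"dz": 0.04,"rx": 0,"ry": 0,"rz": 0.2},
])

```text
time: 14.85
tcp_pos: [0.5968, -0.0334, 0.2085]
ee_rot: [-3.141, -0.0, 1.941]
wrist_force: [0.3, -0.4, 1.2]
width: 0.047
```

```bash
python3 m2.py w3 2>/dev/null| head -1; python3 - <<'E'
from h import *; import pickle
c=pickle.load(open("w3.pkl","rb")); p=np.load("w3.npz")["p"]
q=project(c,[[.597,-.034,.065],[.577,.017,.049]]); print(q)
cv2.imwrite("pics/w3v.png",p)
E
```

```text
[ 0.5968 -0.0334  0.2085] [-3.1407e+00 -2.0000e-04  1.9408e+00] 0.046962159913675965 14.85
[[259.78786518 185.66634573]
 [259.61108385 122.63928059]]
```

View pics/w3v.png

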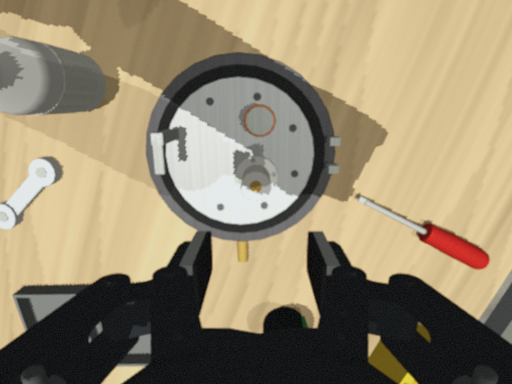

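```bash
python3 - <<'E'
from h import *; import pickle
c=pickle.load(open("w3.pkl","rb")); p=np.load("w3.npz")["p"]
hsv=cv2.cvtColor(p,cv2.COLOR_BGR2HSV).astype(int); H,S,V=hsv[...,0],hsv[...,1],hsv[...,2]
m=np.zeros(H.shape,bool); m[175:197,243:270]=((H>10)&(H<30)&(S>110))[175:197,243:270]
uv=np.argwhere(m)[:,::-1]; print(len(uv),uv.min(0),uv.max(0),uv.mean(0)); b=(uv.min(0)+uv.max(0))/2
print("brass",on_plane(c,[b],.065)[0].round(4),"cart",on_plane(c,[[259.5,121.5]],.049)[0].round(4))
cv2.imwrite("pics/w3c.png",cv2.resize(p[140:215,215:295],None,fx=7,fy=7,interpolation=cv2.INTER_CUBIC))
E
```

```text
78 [251 182] [260 191] [255.44871795 186.08974359]
brass [ 0.5937 -0.0361  0.065 ] cart [0.5765 0.0179 0.049 ]
```

View pics/w3c.png

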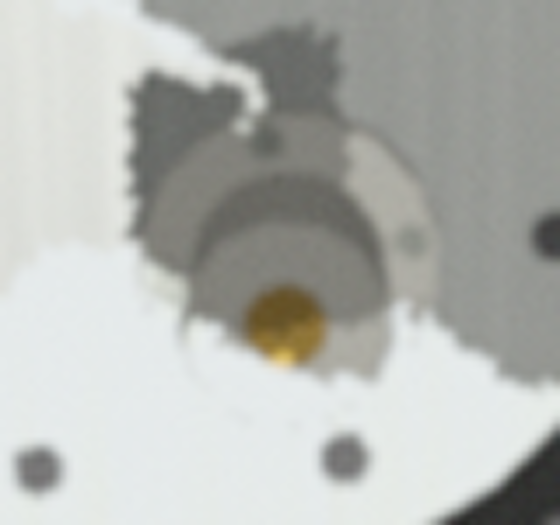

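Hub boss centre matches the brass insert at (0.594,-0.036); the cartridge is at (0.5765,0.018). Descending and gripping.

>>> servo_tool([
  {"dx": -0.0014,"dy": -0.0035,"dz": 0.02,"rx": 0,"ry": 0,"rz": 0},
  {"dx": -0.0014,"dy": -0.0035,"dz": 0.05,"rx": 0,"ry": 0,"rz": 0},
  {"dx": -0.0014,"dy": -0.0035,"dz": 0.08,"rx": 0,"ry": 0,"rz": 0},
  {"dx": -0.0014,"dy": -0.0035,"dz": 0.105,"rx": 0,"ry": 0,"rz": 0},
  {"dx": -0.0014,"dy": -0.0035,"dz": 0.13,"rx": 0,"ry": 0,"rz": 0},
  {"dx": -0.0014,"dy": -0.0035,"dz": 0.145,"rx": 0,"ry": 0,"rz": 0},
  {"dx": -0.0014,"dy": -0.0035,"dz": 0.1525,"rx": 0,"ry": 0,"rz": 0},
  {"dx": -0.0014,"dy": -0.0035,"dz": 0.1525,"rx": 0,"ry": 0,"rz": 0},
])

```text
time: 15.7
tcp_pos: [0.5942, -0.0361, 0.0562]
ee_rot: [-3.141, -0.0, 1.939]
wrist_force: [-0.1, 0.3, 0.7]
width: 0.047
```

>>> servo_tool([
  {"dx": 0,"dy": 0,"dz": 0,"rx": 0,"ry": 0,"rz": 0},
  {"dx": 0,"dy": 0,"dz": 0,"rx": 0,"ry": 0,"rz": 0},
  {"dx": 0,"dy": 0,"dz": 0,"rx": 0,"ry": 0,"rz": 0},
  {"dx": 0,"dy": 0,"dz": 0,"rx": 0,"ry": 0,"rz": 0},
  {"dx": 0,"dy": 0,"dz": 0,"rx": 0,"ry": 0,"rz": 0},
], jaw=20, squeeze=30)

```text
time: 16.2
tcp_pos: [0.5954, -0.0361, 0.0576]
ee_rot: [3.139, 0.001, 1.939]
wrist_force: [-0.6, 0.3, 6.3]
width: 0.0269
```

>>> servo_tool([
  {"dx": 0,"dy": 0,"dz": -0.01,"rx": 0,"ry": 0,"rz": 0},
  {"dx": 0,"dy": 0,"dz": -0.03,"rx": 0,"ry": 0,"rz": 0},
  {"dx": 0,"dy": 0,"dz": -0.06,"rx": 0,"ry": 0,"rz": 0},
  {"dx": 0,"dy": 0,"dz": -0.09,"rx": 0,"ry": 0,"rz": 0},
  {"dx": 0,"dy": 0,"dz": -0.115,"rx": 0,"ry": 0,"rz": 0},
  {"dx": 0,"dy": 0,"dz": -0.12,"rx": 0,"ry": 0,"rz": 0},
  {"dx": 0,"dy": 0,"dz": -0.12,"rx": 0,"ry": 0,"rz": 0},
])

```text
time: 16.9
tcp_pos: [0.5945, -0.036, 0.1772]
ee_rot: [3.14, 0.0, 1.939]
wrist_force: [0.0, -0.7, -0.1]
width: 0.0272
```

>>> servo_tool([
  {"dx": -0.01,"dy": -0.013,"dz": 0,"rx": 0,"ry": 0,"rz": 0},
  {"dx": -0.035,"dy": -0.043,"dz": 0,"rx": 0,"ry": 0,"rz": 0},
  {"dx": -0.062,"dy": -0.077,"dz": 0,"rx": 0,"ry": 0,"rz": 0},
  {"dx": -0.09,"dy": -0.112,"dz": 0,"rx": 0,"ry": 0,"rz": 0},
  {"dx": -0.118,"dy": -0.147,"dz": 0,"rx": 0,"ry": 0,"rz": 0},
  {"dx": -0.146,"dy": -0.182,"dz": 0,"rx": 0,"ry": 0,"rz": 0},
  {"dx": -0.172,"dy": -0.214,"dz": 0,"rx": 0,"ry": 0,"rz": 0},
  {"dx": -0.193,"dy": -0.24,"dz": 0,"rx": 0,"ry": 0,"rz": 0},
  {"dx": -0.205,"dy": -0.255,"dz": 0,"rx": 0,"ry": 0,"rz": 0},
  {"dx": -0.205,"dy": -0.255,"dz": 0,"rx": 0,"ry": 0,"rz": 0},
])

```text
time: 17.9
tcp_pos: [0.4257, -0.3224, 0.1751]
ee_rot: [-3.138, -0.001, 1.932]
wrist_force: [0.3, -0.3, -0.7]
width: 0.027
```

>>> servo_tool([
  {"dx": 0,"dy": 0,"dz": 0,"rx": 0,"ry": 0,"rz": 0},
  {"dx": 0,"dy": 0,"dz": 0,"rx": 0,"ry": 0,"rz": 0},
])

```text
time: 18.1
tcp_pos: [0.4302, -0.3177, 0.1756]
ee_rot: [-3.141, -0.002, 1.941]
wrist_force: [0.1, 1.2, -0.2]
width: 0.027
```

```bash
python3 - <<'E'
from h import *
o=robot.observe(); print({k:np.round(o[k],4).tolist() for k in("time","tcp_pos","ee_rot","wrist_force","width")})
out=[]
C=np.array([.469,-.301]); a=np.radians(205); X=np.array([np.cos(a),np.sin(a)]); Y=np.array([-X[1],X[0]])
cor=[[*(C+sx*.086*X+sy*.056*Y),.022] for sx,sy in((1,1),(1,-1),(-1,-1),(-1,1))]
for n in("wrist","side"):
    c,p,d=snap(n)
    q=project(c,cor).astype(int); cv2.polylines(p,[q.reshape(-1,1,2)],True,(0,255,0),1)
    e=project(c,[[*(C+.042*X),.004]])[0]; cv2.drawMarker(p,tuple(int(v) for v in e),(0,255,255),0,8)
    out.append(cv2.resize(p if n=="wrist" else p[210:345,170:350],(400,300),interpolation=cv2.INTER_CUBIC))
cv2.imwrite("pics/s5.png",np.hstack(out))
E
```

```text
{'time': 18.1, 'tcp_pos': [0.4302, -0.3177, 0.1756], 'ee_rot': [-3.1412, -0.0016, 1.9406], 'wrist_force': [0.1331, 1.2351, -0.1774], 'width': 0.027}
```

View pics/s5.png

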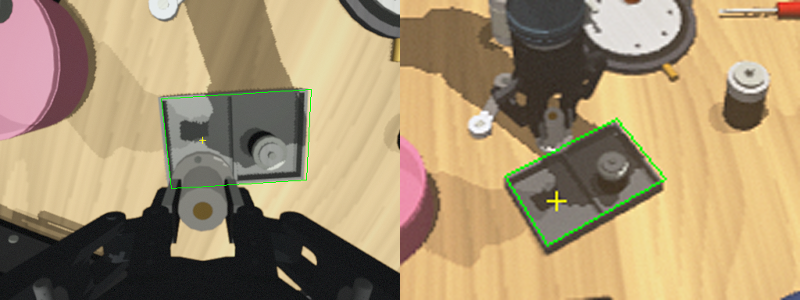

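Hub is held and the tray outline and cell mark match in both views. Lowering.

>>> servo_tool([
  {"dx": -0.001,"dy": 0,"dz": 0.02,"rx": 0,"ry": 0,"rz": 0},
  {"dx": -0.001,"dy": 0,"dz": 0.045,"rx": 0,"ry": 0,"rz": 0},
  {"dx": -0.001,"dy": 0,"dz": 0.07,"rx": 0,"ry": 0,"rz": 0},
  {"dx": -0.001,"dy": 0,"dz": 0.095,"rx": 0,"ry": 0,"rz": 0},
  {"dx": -0.001,"dy": 0,"dz": 0.11,"rx": 0,"ry": 0,"rz": 0},
  {"dx": -0.001,"dy": 0,"dz": 0.12,"rx": 0,"ry": 0,"rz": 0},
  {"dx": -0.001,"dy": 0,"dz": 0.126,"rx": 0,"ry": 0,"rz": 0},
  {"dx": -0.001,"dy": 0,"dz": 0.129,"rx": 0,"ry": 0,"rz": 0},
  {"dx": -0.001,"dy": 0,"dz": 0.129,"rx": 0,"ry": 0,"rz": 0},
])

```text
time: 19.1
tcp_pos: [0.4307, -0.3202, 0.0476]
ee_rot: [3.141, 0.0, 1.939]
wrist_force: [-0.3, 0.3, -0.6]
width: 0.0271
```

>>> servo_tool([
  {"dx": 0,"dy": 0,"dz": 0.001,"rx": 0,"ry": 0,"rz": 0},
  {"dx": 0,"dy": 0,"dz": 0.002,"rx": 0,"ry": 0,"rz": 0},
  {"dx": 0,"dy": 0,"dz": 0.003,"rx": 0,"ry": 0,"rz": 0},
  {"dx": 0,"dy": 0,"dz": 0.003,"rx": 0,"ry": 0,"rz": 0},
])

```text
time: 19.5
tcp_pos: [0.4304, -0.32, 0.0444]
ee_rot: [3.141, 0.0, 1.939]
wrist_force: [-0.0, -0.6, 0.1]
width: 0.0272
```

>>> servo_tool([
  {"dx": 0,"dy": 0,"dz": 0.001,"rx": 0,"ry": 0,"rz": 0},
  {"dx": 0,"dy": 0,"dz": 0.002,"rx": 0,"ry": 0,"rz": 0},
  {"dx": 0,"dy": 0,"dz": 0.003,"rx": 0,"ry": 0,"rz": 0},
  {"dx": 0,"dy": 0,"dz": 0.003,"rx": 0,"ry": 0,"rz": 0},
])

```text
time: 19.9
tcp_pos: [0.4304, -0.3201, 0.0416]
ee_rot: [3.141, -0.0, 1.939]
wrist_force: [-1.9, 0.7, 5.0]
width: 0.027
```

Contact at 5 N, right at the predicted height. Opening and backing off.

>>> servo_tool([
  {"dx": 0,"dy": 0,"dz": 0,"rx": 0,"ry": 0,"rz": 0},
  {"dx": 0,"dy": 0,"dz": 0,"rx": 0,"ry": 0,"rz": 0},
  {"dx": 0,"dy": 0,"dz": 0,"rx": 0,"ry": 0,"rz": 0},
  {"dx": 0,"dy": 0,"dz": -0.01,"rx": 0,"ry": 0,"rz": 0},
  {"dx": 0,"dy": 0,"dz": -0.03,"rx": 0,"ry": 0,"rz": 0},
  {"dx": 0,"dy": 0,"dz": -0.06,"rx": 0,"ry": 0,"rz": 0},
  {"dx": 0,"dy": 0,"dz": -0.1,"rx": 0,"ry": 0,"rz": 0},
  {"dx": 0,"dy": 0,"dz": -0.14,"rx": 0,"ry": 0,"rz": 0},
  {"dx": 0,"dy": 0,"dz": -0.18,"rx": 0,"ry": 0,"rz": 0},
  {"dx": 0,"dy": 0,"dz": -0.2,"rx": 0,"ry": 0,"rz": 0},
], jaw=42)

```text
time: 20.9
tcp_pos: [0.4314, -0.321, 0.2456]
ee_rot: [3.138, 0.004, 1.938]
wrist_force: [0.7, -0.0, 0.3]
width: 0.0358
```

>>> servo_tool([
  {"dx": 0,"dy": 0,"dz": 0,"rx": 0,"ry": 0,"rz": 0},
  {"dx": 0,"dy": 0,"dz": 0,"rx": 0,"ry": 0,"rz": 0},
  {"dx": 0,"dy": 0,"dz": 0,"rx": 0,"ry": 0,"rz": 0},
])

```text
time: 21.2
tcp_pos: [0.4297, -0.3195, 0.2403]
ee_rot: [-3.14, -0.002, 1.939]
wrist_force: [0.4, 0.9, 0.2]
width: 0.036
```

```bash
python3 - <<'E'
from h import *
o=robot.observe(); print({k:np.round(o[k],4).tolist() for k in("time","tcp_pos","wrist_force","width")})
c,p,d=snap("scene"); c2,p2,d2=snap("side"); cw,pw,dw=snap("wrist")
cv2.imwrite("pics/s6.png",np.vstack([np.hstack([p[80:330,150:450],p2[120:370,150:450]]),np.hstack([cv2.resize(pw,(333,250)),np.zeros((250,267,3),np.uint8)])]))
for cc,dd in((c,d),(c2,d2)):
    u=np.array([[x,y] for y in range(384) for x in range(512)]); P=by_depth(cc,u,dd.ravel())
    for nm,ce,r,lo,hi in(("hub",(.431,-.319),.03,.046,.06),("knob",(.459,.33),.025,.098,.11),("lidtop",(.459,.33),.1,.07,.08),("cart",(.5765,.018),.025,.046,.055)):
        s=(np.hypot(P[:,0]-ce[0],P[:,1]-ce[1])<r)&(P[:,2]>lo)&(P[:,2]<hi); print(nm,s.sum(),P[s].mean(0).round(4) if s.any() else "", np.percentile(P[s,2],95).round(4) if s.any() else "")
E
```

```text
{'time': 21.2, 'tcp_pos': [0.4297, -0.3195, 0.2403], 'wrist_force': [0.3623, 0.939, 0.1685], 'width': 0.036}
hub 30 [ 0.4318 -0.3183  0.0502] 0.0549
knob 57 [0.4595 0.3308 0.1031] 0.1071
lidtop 1613 [0.4628 0.3325 0.0754] 0.0792
cart 39 [0.5771 0.0186 0.0502] 0.0541
hub 68 [ 0.432  -0.3215  0.0493] 0.0513
knob 0  
lidtop 0  
cart 32 [0.5798 0.0152 0.0491] 0.0519
```

View pics/s6.png

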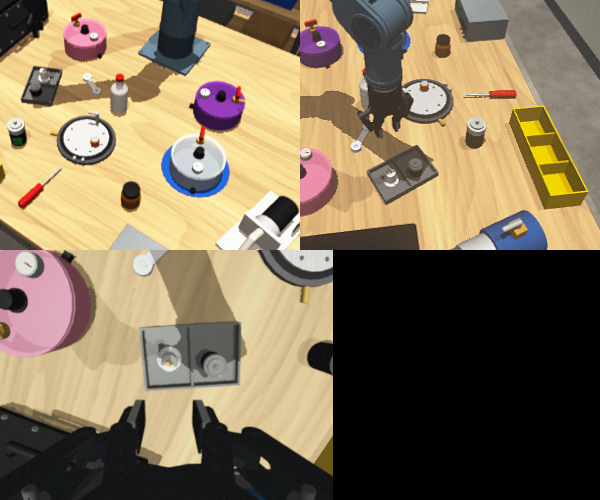

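The views show the lid flat and centred on the mat with its tap open, and the hub upright in the empty cell. The cartridge is still on the stage and the other items look unmoved. Handing in.

```bash
python3 -c "
from plant import robot
print(robot.job_done())"
```

```text
the job is handed in; nothing more can be done
None
```

I did the whole job in order and handed it in at about 21 s of the 67 s allowed; `robot.job_done()` reported no verdict.

- **Tap:** I turned the red tap anticlockwise about 1.56 rad, until the torque rose to about 0.6 N m, well above its friction. The wrist camera then showed the bar in line with the knob.
- **Lid:** I lifted it straight up by the knob and lowered it to contact at about 4 N on the blue mat. The last depth check put its knob at (0.460, 0.331), against a measured mat centre of about (0.459, 0.330). The arm hid the lid from the side camera in that check, so only the scene camera confirmed its final place.
- **Hub:** I gripped it by the boss, carried it over and lowered it to contact at about 5 N in the empty tray compartment. It stands upright at about (0.432, -0.320), within about 2 mm of the compartment's centre.
- **Everything else:** The cartridge is still where it was, within about 3 mm, which is about the measuring error. The other objects look undisturbed in the last pictures, and the gripper is open and clear, about 24 cm above the table.

No check failed. Contact forces stayed under about 7 N in every reading.

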